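Open the study window to its vent stops

ROBOT

A 6-joint arm with a two-finger parallel gripper is mounted at the origin on the work surface. World frame = base frame: x ahead of the robot, y to its left, z up, the work surface at z = 0. Lengths are in m, angles in rad, forces in N, time in s.
With the tool pointing down it reaches from about 0.275 to 0.725 m from the base axis. Payload 5.6 kg.
Tool frame: the origin (TCP) lies midway between the tips of the shut fingers; the grasp point (between the pads) lies 19 mm behind it (grip_point_offset is the distance from the TCP to the grasp point, in m); z points along the fingers, y is the line along which they close (so a half turn about z gives the same grasp; the last joint's range is limited). The gripper opens to 85 mm and grips with 20 to 120 N. Pads are 22 mm wide; open, the fingers measure 114 mm over their backs; the gripper's body (76 mm by 85 mm) begins 54 mm behind the grasp point. The pads swing forward as they close: fully open they stand 13 mm farther back than shut.
Start: joints at [-0.972, 0.255, 0.108, 0, -1.424, -0.285], TCP at [0.17, -0.523, 0.231] pointing down, gripper open.
Joint ranges: [-2.95, 2.95], [-1.21, 1.97], [-1.09, 1.5], [-2.87, 1.71], [-2.94, -0.07], [-3.05, 3.05]. Speed limits (rad/s): [2.57, 2.57, 3.14, 3.14, 3.14, 3.14].

INTERFACE

Orientations are given as [roll, pitch, yaw] about the fixed x, y, z axes, in that order (R = Rz(yaw) Ry(pitch) Rx(roll)).
In Python, from bench import * gives the robot as it stands. The module is installed in compiled form; this text tells all that it offers.
- The arm moves only by the tool jog_arm, never from a script. Its argument "series" is a list of rows, each a list of 6 numbers: the shift along the tool's x, y, z each as a share of 50 cm, from -1 to 1, then the turn, a rotation vector about the tool's x, y, z each as a share of pi rad, from -1 to 1. In form: [[x, y, z, ax, ay, az], ...]. A call has 1 to 12 rows; each row is the pose to reach, as a shift and turn from the pose commanded when the call began, along the tool's axes at that moment, turning the shorter way round; what a row does not reach only later rows make up. A row lasts 1/12 s, in which the tool goes at most 41.7 mm and 7.16 degrees, less where a joint would pass 70% of its speed; a pose out of reach is approached as far as the arm can. A call with a number of a shift or a turn outside -1 to 1 is refused whole. A call with a gripper value outside its range is refused whole. "fingers" is the opening, from 0 (shut) to 1 (fully open), set as the call begins (left out, the last holds). The fingers move at their own pace and stop on an object; "force" is the grip in N (left out, the last holds). Time passes only in rows, so rows that repeat a pose let the fingers close. It gives the time, the measured TCP pose, the force and the opening at its end, in the units of the state.
- read_state(): the state, without advancing time (a new reading comes with each control period).
- read_camera(name): name is "scene" or "side" or "wrist"; returns the picture (420x560x3 uint8, red, green, blue); there is no depth.
- get_calibration(name): a dict with "K" (3x3 intrinsics, pixels), "origin" and "attitude" of the camera in the world. Camera axes: x right, y down, z forward; pixel columns grow to the right and rows downward; lengths in m; the calibration is good to about 2 mm. A picture is of the moment at which its call begins: read the wrist's pose just before it. get_calibration takes no time and is no camera call; for the wrist camera it gives the pose at the moment of the call.
- sign_off(): hands the job in, once; it reports no verdict.
The state is a dict: "time_s": time; "q": joint angles; "dq": joint speeds; "joint_torque": joint torques, N m; "tool_pos": TCP position; "orientation": TCP orientation; "wrist_force": force on the tool from outside, world axes, zero at the start; "wrist_torque": the same for the moment, N m; "gripper_width": opening from 0.0 (shut) to 1.0 (fully open).
Only numpy, scipy, OpenCV 4.12 (cv2) and the standard library are available. Lean on these libraries where they do the work, as an engineer would, in place of code of your own. Each camera call takes 0.05 s, during which the arm holds its last target. There are 200 camera calls.

TASK

Let some air into the study: swing the brass lock lever on top of the window's lower sash fully across to unlock it, then push the sash up from under its lift rail until it comes up snug and firm against both vent stops, and leave it standing there, touching them. Go gently: do not lean hard on the window, slam the sash or force the stops, and leave the things on the desk alone.

Things in the scene. Friction and masses are not known exactly. Their poses are not given: they have to be found in the camera images.
- window: White double-hung window 580 mm tall in a piece of wall, fixed on the desk, facing the robot. Origin: on the desk, under the middle of the lower sash (mid thickness); x points out of doors, y to the left seen from the room, z up. The sill board is 24 mm high and its nose ends 40 mm on the room side of the origin. The opening between the jambs is 444 mm wide. The upper sash is fixed, its room-side face 23 mm out of doors of the origin.
- sash (a joint): Lift of the lower sash in m: 0 is shut, on the sill. The sash is 440 mm wide, 292 mm high, 34 mm thick, weighs 3.6 kg and hangs on balances: it stays where it is left, takes about 2.5 to 5.5 N to move either way and slides straight up. While the lever is locked it cannot rise more than a few mm. It comes up solid against the vent stops at a lift of 70 to 120 mm.
- sash_lift (a point): Middle of the rounded nose, faced with dark non-slip rubber, of the lift rail: a level lip (380 mm long, 10 mm thick, this point at mid height) on the foot of the lower sash, 19 mm out from its room-side face. Its underside is 40 mm above the sash's lower edge, so 40 mm are free between it and the sill when shut; fingers tilted 35 to 45 degrees, pointing down and out of doors, fit under. Axes as the window's.
- sash_top (a point): Point on the top face of the lower sash, 190 mm left (+y) of its middle, under the left vent stop's pad. Axes as the window's.
- lock (a joint): Angle of the brass lock lever in rad, about a vertical pivot on top of the lower sash, in the middle of its width and thickness. Near 0 it is locked: the lever points to the room and left (45 degrees between -x and +y of the window). It swings to the right (-y) across the room side to 1.6, where it points to the room and right; it is fully across from 1.3 on. 1 to 2 N at the tip, pushed along its arc, move it (pushed aslant it may jam); it stays where left.
- lock_tip (a point): Point on the lever's axis 48 mm from its pivot, 15 mm above the top of the sash; the lever ends 14 mm farther out. It is a round bar 12 mm thick at this point and 9 mm nearer the pivot, standing free over the room side of the sash.
- stops: Two vent stops: grey tabs 22 mm wide on the upper sash's stiles, over both ends of the lower sash, each with a light hand-set screw foot and a round black rubber pad. Origin: midway, at the tabs' undersides; axes as the window's. The pads hang 7 to 29 mm below it (both alike, not measured: feel for them). The sash's top meets them; they give 4 mm with 0.5 to 1.5 N, then are solid. 10 N on them is a firm push, over 20 N would bend them.
- mug: White mug, 80 mm across, 92 mm high, bystander. Origin: centre of its underside.
- pencil_box: Dark wooden pencil box 75 x 75 x 100 mm with pencils to 170 mm, bystander. Origin: centre of its underside.
- paperback: Red book 178 x 110 x 26 mm lying on the desk, bystander. Origin: centre of its underside.

How it is judged:
By the outcome, as a careful person would: the job done as asked, in the order asked, and still so for the second after the job is handed in, with the robot touching nothing.
It also fails if it takes over 61 s, if anything falls off the work surface, if the arm or the gripper's body presses on something with over 40 N, if the wrist force passes 120 N, or if a joint passes its speed limit or range.

## Working session

There is one attempt and no reset: what is moved stays moved. The work goes in short steps, Python scripts to look and compute and a tool call to move; the robot and the scene stay as the last step left them, time stands still between calls to the robot, and variables do not carry over. Pictures are saved under pics/ and viewed, on a budget of 10 in all, crops included, one or two more only if the job needs it, and the job is handed in when it is done.

Besides the shell and the picture viewer there is one more tool, called after "Emit:" by a JSON object that holds its "fn" and its "kwargs". jog_arm: Moves the arm, as the interface text tells. Its arguments: {"type":"object","properties":{"series":{"type":"array","items":{"type":"array","items":{"type":"number"}}},"fingers":{"type":"number"},"force":{"type":"number"}},"required":["series"]}

```bash
mkdir -p pics; python3 - <<'E'
from bench import *
import cv2
s=read_state();print(s)
for n in("scene","side"):
    c=get_calibration(n);print(n,c)
    cv2.imwrite(f"pics/{n}0.png",cv2.resize(read_camera(n)[:,:,::-1],(800,600),interpolation=cv2.INTER_CUBIC))
E
```

```text
{'time_s': 0.0, 'q': array([-9.72387337e-01,  2.55716672e-01,  1.06998438e-01, -4.64166140e-04,
       -1.42390018e+00, -2.84581400e-01]), 'dq': array([-1.17718560e-04,  3.48084506e-04,  2.79318834e-05,  2.32244457e-03,
       -3.76541206e-04, -2.00277999e-03]), 'joint_torque': array([-1.77989506e-05, -3.86623657e+01,  2.37935972e+01,  5.36485747e+00,
       -6.05677196e-03,  4.48250478e-05]), 'tool_pos': array([ 0.16967261, -0.5226484 ,  0.23041099]), 'orientation': array([ 3.13971496e+00, -7.09857675e-05, -2.82783336e+00]), 'wrist_force': array([ 0.33449858, -0.18559301, -0.2465741 ]), 'wrist_torque': array([-0.02120653,  0.05109018,  0.00393463]), 'gripper_width': 0.999465342981529}
scene {'K': array([[510.8041855,   0.       , 285.3195035],
       [  0.       , 510.8041855, 201.8327136],
       [  0.       ,   0.       ,   1.       ]]), 'origin': array([0.4533124 , 0.73439445, 1.4467892 ]), 'attitude': array([-2.63363951, -0.01183499, -3.04250866])}
side {'K': array([[472.85828183,   0.        , 285.20258602],
       [  0.        , 472.85828183, 209.6650589 ],
       [  0.        ,   0.        ,   1.        ]]), 'origin': array([0.07854502, 0.8578594 , 1.293404  ]), 'attitude': array([-2.42545376,  0.01386306, -2.70243493])}
```

View pics/scene0.png

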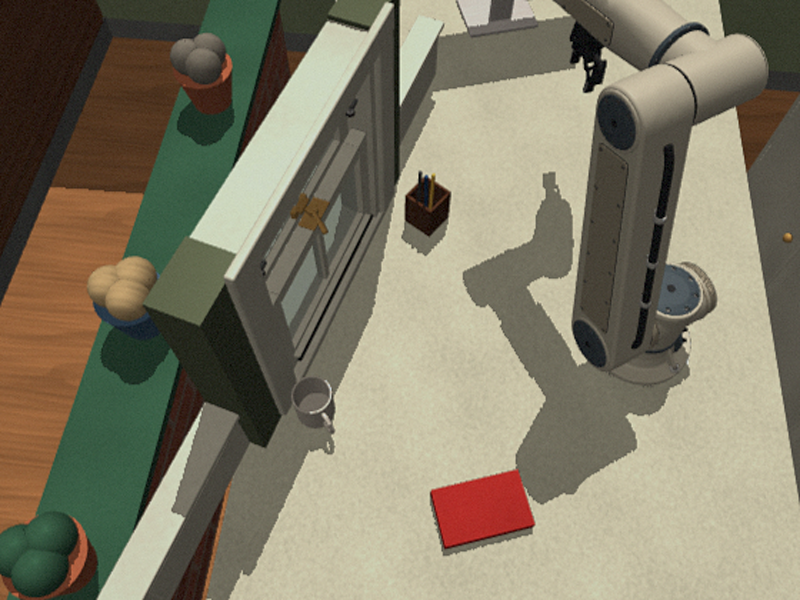

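View pics/side0.png

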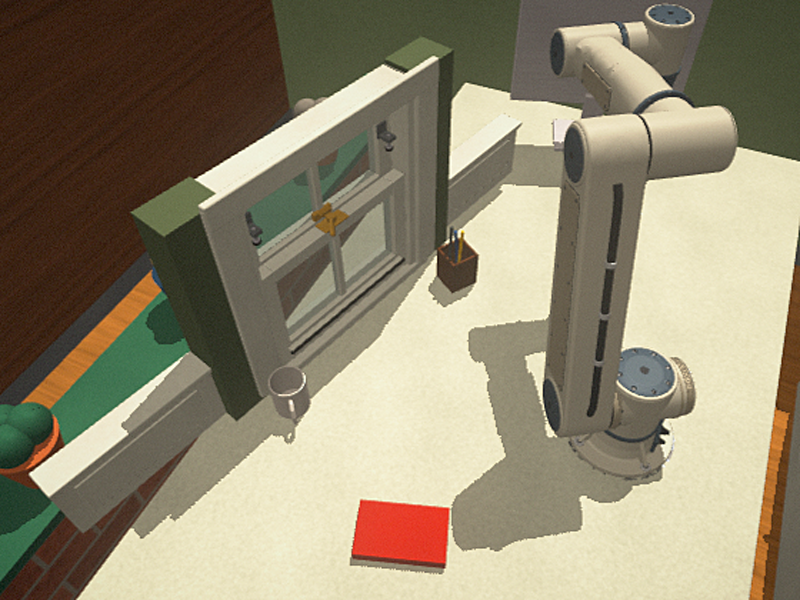

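The scene view shows the window ahead of the robot with the lever at about (318,212) of the 800x600 picture and the lift rail from (303,355) to (372,216). The side view shows the lever at (330,218), the stops at (255,230) and (387,138), and the rail from (293,350) to (403,260). Next I enlarge both.

```bash
python3 - <<'E'
from bench import *
import cv2,numpy as np
def crop(n,x,y):
    im=read_camera(n)[:,:,::-1]; cv2.imwrite(f"pics/raw_{n}.png",im)
    return cv2.resize(im[y:y+195,x:x+130],(400,600),interpolation=cv2.INTER_CUBIC)
cv2.imwrite("pics/zoom0.png",np.hstack([crop("side",170,70),crop("scene",165,60)]))
E
```

```text
(no output)
```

View pics/zoom0.png

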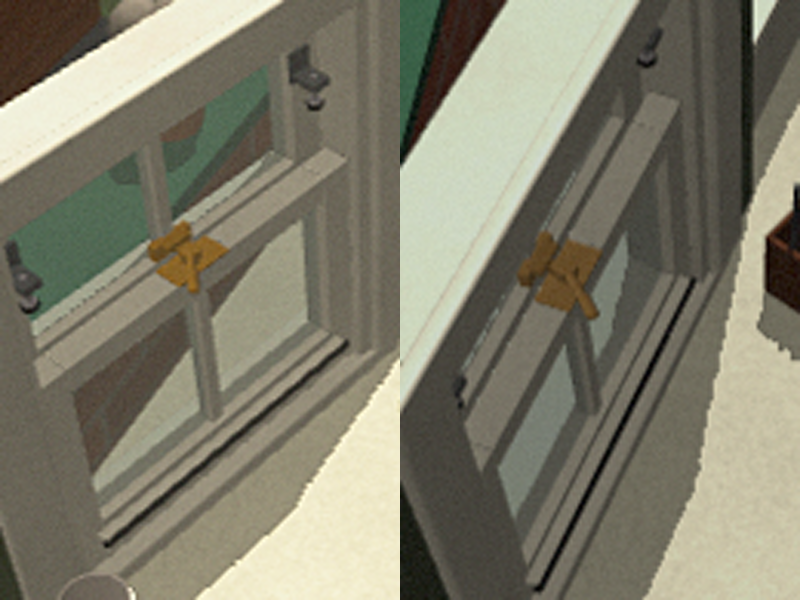

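```bash
cat > h.py <<'E'
from bench import *
import numpy as np
from scipy.spatial.transform import Rotation as R
from scipy.optimize import least_squares
def proj(n,P):
    c=get_calibration(n); p=R.from_euler('xyz',c['attitude']).inv().apply(np.atleast_2d(P)-c['origin'])
    p=p@c['K'].T; return p[:,:2]/p[:,2:]
def W(w,P): return R.from_euler('z',w[2]).apply(np.atleast_2d(P))+[w[0],w[1],0]
E
python3 - <<'E'
from h import *
k=400/130
side={'railL':(107,544),'railR':(346,344),'leverend':(193,285),'topRfront':(347,158),'pivot':(193,255)}
scene={'railL':(538,588),'railR':(693,281),'leverend':(593,313),'topRfront':(680,100),'pivot':(567,270)}
M={'railL':(-.036,.19,.069),'railR':(-.036,-.19,.069),'leverend':(-.042,.042,.331),'topRfront':(-.017,-.222,.316),'pivot':(0,0,.325)}
px=lambda n,d:np.array([(170+x/k,70+y/k) if n=='side' else (165+(x-400)/k,60+y/k) for x,y in d.values()])
P=np.array(list(M.values()))
def res(w,i=slice(0,2)): return np.r_[proj('side',W(w,P))[i]-px('side',side)[i],proj('scene',W(w,P))[i]-px('scene',scene)[i]].ravel()
for sl in (slice(0,2),slice(0,5)):
    f=least_squares(lambda w:res(w,sl),[.7,0,0.]);w=f.x
    print(w.round(4));print(res(w,slice(0,5)).reshape(2,5,2).round(1))
print(W(w,P).round(3))
E
```

```text
[ 0.6989 -0.0385 -0.2741]
[[[-0.5  0.6]
  [-0.5  0.8]
  [-2.7  2. ]
  [-0.2  0.4]
  [-2.4 -0.3]]

 [[ 0.3 -0.9]
  [ 0.2 -0.5]
  [-2.7  0.3]
  [-0.  -1.4]
  [-1.8 -1.6]]]
[ 0.6958 -0.0388 -0.2686]
[[[ 0.7  1. ]
  [ 0.1  0.9]
  [-1.6  2.2]
  [ 0.4  0.4]
  [-1.5 -0.1]]

 [[ 1.7 -0.8]
  [ 0.8 -0.6]
  [-1.4  0.3]
  [ 0.7 -1.6]
  [-0.6 -1.6]]]
[[ 0.712  0.154  0.069]
 [ 0.611 -0.212  0.069]
 [ 0.666  0.013  0.331]
 [ 0.621 -0.248  0.316]
 [ 0.696 -0.039  0.325]]
```

The window pose fits to about 1 px, at roughly (0.6985, -0.0385) with yaw -0.274. Now I compute the moves.

```bash
cat >> h.py <<'E'
WIN=[.6985,-.0385,-.274]
def tool(tilt):  # tool y = window y, z = down/outdoors
    a=np.radians(tilt);z=np.array([np.sin(a),0,-np.cos(a)]);y=np.array([0,1.,0])
    return R.from_euler('z',WIN[2])*R.from_matrix(np.c_[np.cross(y,z),y,z])
def rows(base,targets):
    """base,(targets): (world pos, Rotation) -> printed jog rows"""
    p0,r0=base
    for p,r in targets:
        s=r0.inv().apply(p-p0)/.5; t=(r0.inv()*r).as_rotvec()/np.pi
        print([round(float(v),3) for v in np.r_[s,t]])
def now():
    s=read_state(); return s['tool_pos'],R.from_euler('xyz',s['orientation'])
def pw(x,y,z): return W(WIN,[x,y,z])[0]
def win(p): return R.from_euler('z',-WIN[2]).apply(np.array(p)-[WIN[0],WIN[1],0])
E
python3 - <<'E'
from h import *
B=(pw(-.15,.06,.42),tool(40)); print(B[0],B[1].as_euler('xyz'))
A0=(pw(-.0085,.062,.40),tool(40)); A=(pw(-.0085,.062,.328),tool(40))
rows(now(),[B]); print('from B'); rows(B,[A0,A])
E
```

```text
[0.57033062 0.05984943 0.42      ] [3.14159265 0.6981317  2.86759265]
[-1.122, 0.862, -0.378, 0.066, -0.216, 0.179]
from B
[-0.191, 0.004, 0.213, 0.0, 0.0, 0.0]
[-0.099, 0.004, 0.323, 0.0, 0.0, 0.0]
```

Emit:
{"fn": "jog_arm", "kwargs": {"series": [[-0.28,0.215,-0.2,0.022,-0.072,0.06],[-0.6,0.46,-0.3,0.066,-0.216,0.179],[-0.6,0.46,-0.3,0.066,-0.216,0.179],[-0.6,0.46,-0.3,0.066,-0.216,0.179],[-0.6,0.46,-0.3,0.066,-0.216,0.179],[-0.6,0.46,-0.3,0.066,-0.216,0.179],[-0.6,0.46,-0.3,0.066,-0.216,0.179],[-0.6,0.46,-0.3,0.066,-0.216,0.179],[-0.6,0.46,-0.3,0.066,-0.216,0.179],[-0.6,0.46,-0.3,0.066,-0.216,0.179],[-0.6,0.46,-0.3,0.066,-0.216,0.179],[-0.6,0.46,-0.3,0.066,-0.216,0.179]], "fingers": 0, "force": 40}}

```text
time_s: 1.2
tool_pos: [0.3858, -0.2083, 0.3831]
orientation: [-3.14, 0.704, 2.875]
wrist_force: [-0.4, -0.3, -0.5]
gripper_width: 0.003
```

```bash
python3 - <<'E'
from h import *
B=(pw(-.15,.06,.42),tool(40)); s=read_state(); print(s['tool_pos'],s['orientation'],s['q'],s['gripper_width'])
rows(now(),[B])
E
```

```text
[ 0.3857902  -0.2082529   0.38313137] [-3.13971693  0.70371965  2.87488091] [ 0.02692854 -0.48610532 -0.45000574  0.23657227 -0.93862614 -1.93897116] 0.003179922000821722
[-0.211, 0.615, 0.082, 0.001, 0.002, 0.002]
```

Emit:
{"fn": "jog_arm", "kwargs": {"series": [[-0.211,0.615,0.082,0.001,0.002,0.002],[-0.211,0.615,0.082,0.001,0.002,0.002],[-0.211,0.615,0.082,0.001,0.002,0.002],[-0.211,0.615,0.082,0.001,0.002,0.002],[-0.211,0.615,0.082,0.001,0.002,0.002],[-0.211,0.615,0.082,0.001,0.002,0.002],[-0.211,0.615,0.082,0.001,0.002,0.002],[-0.211,0.615,0.082,0.001,0.002,0.002],[-0.211,0.615,0.082,0.001,0.002,0.002],[-0.211,0.615,0.082,0.001,0.002,0.002],[-0.211,0.615,0.082,0.001,0.002,0.002],[-0.211,0.615,0.082,0.001,0.002,0.002]]}}

```text
time_s: 2.2
tool_pos: [0.5699, 0.0546, 0.4174]
orientation: [-3.142, 0.694, 2.86]
wrist_force: [-0.7, -0.4, -0.3]
gripper_width: 0.004
```

```bash
python3 - <<'E'
from h import *
import cv2
s=read_state(); print(s['tool_pos'],s['orientation'],s['q'],win(s['tool_pos']))
A0=(pw(-.0085,.062,.40),tool(40)); A=(pw(-.0085,.062,.328),tool(40)); rows(now(),[A0,A])
for n in('wrist',):
    im=read_camera(n)[:,:,::-1].copy()
    for q in proj(n,W(WIN,[[0,0,.331],[-.044,.044,.331],[-.036,.19,.069],[-.036,-.19,.069],[-.017,.22,.316],[-.017,-.22,.316]])): cv2.circle(im,tuple(int(v) for v in q.round()),2,(255,0,255),-1) if abs(q).max()<2000 else 0
    print(get_calibration(n))
cv2.imwrite("pics/w1.png",cv2.resize(im,(800,600)))
E
```

```text
[0.56989284 0.05462521 0.41742482] [-3.1415823   0.69363887  2.86045378] [ 0.67427187 -0.12396723 -0.27396238  0.63730424 -1.07034195 -2.73949389] [-0.14900786  0.0548522   0.41742482]
[-0.194, 0.016, 0.206, -0.001, -0.001, -0.002]
[-0.102, 0.016, 0.317, -0.001, -0.001, -0.002]
{'K': array([[306.20119024,   0.        , 274.03575719],
       [  0.        , 306.20119024, 204.3509857 ],
       [  0.        ,   0.        ,   1.        ]]), 'origin': array([0.41946031, 0.09717869, 0.47255296]), 'attitude': array([ 2.11444722e+00, -1.22077718e-03,  1.28962368e+00])}
```

View pics/w1.png

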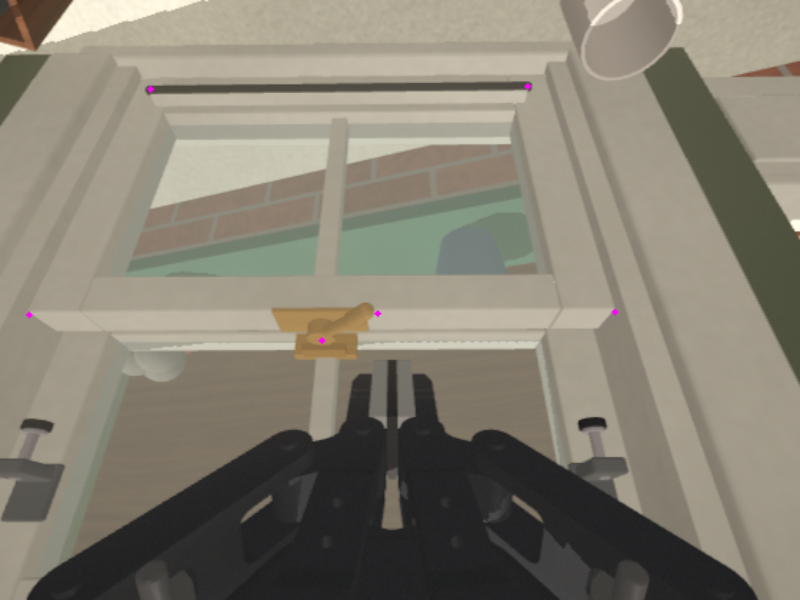

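The wrist view confirms the window fit. The predicted rail ends at (150,89) and (529,86), and the pivot at (322,340), land on the real ones. The lever end is at (367,310), already slightly past 0. Now I go over the sash behind the lever.

Emit:
{"fn": "jog_arm", "kwargs": {"series": [[-0.1,0.016,0.1,-0.001,-0.001,-0.002],[-0.194,0.016,0.206,-0.001,-0.001,-0.002],[-0.194,0.016,0.206,-0.001,-0.001,-0.002],[-0.194,0.016,0.206,-0.001,-0.001,-0.002],[-0.194,0.016,0.206,-0.001,-0.001,-0.002],[-0.194,0.016,0.206,-0.001,-0.001,-0.002],[-0.15,0.016,0.26,-0.001,-0.001,-0.002],[-0.12,0.016,0.295,-0.001,-0.001,-0.002],[-0.11,0.016,0.307,-0.001,-0.001,-0.002],[-0.102,0.016,0.317,-0.001,-0.001,-0.002],[-0.102,0.016,0.317,-0.001,-0.001,-0.002]]}}

```text
time_s: 3.17
tool_pos: [0.7071, 0.024, 0.3285]
orientation: [-3.139, 0.697, 2.87]
wrist_force: [0.9, -0.1, -0.5]
gripper_width: -0.003
```

```bash
python3 - <<'E'
from h import *
s=read_state(); print(s['time_s'],s['wrist_force'],s['q'],win(s['tool_pos']),s['orientation'])
def arc(th,z,rad=.050,b=np.radians(40),marg=0.):
    g=np.pi/4-th; d=np.array([-np.cos(g),np.sin(g)]); n=np.array([np.sin(g),np.cos(g)])
    c=rad*d+(.006+.0144*abs(np.sin(g))+.0145*np.cos(g)+marg)*n
    return c[0]+(.331-z)*np.tan(b),c[1],z
T=[]
for th in np.linspace(0,1.52,23):
    z=.328-.006*min(1,max(0,(th-.6)/.6)); x=arc(th,z); T.append((pw(*x),tool(40)))
    print(round(th,2),np.round(x,4))
rows(now(),T)
E
```

```text
3.1667 [ 0.8882025  -0.083743   -0.48799979] [ 0.42937838  0.13129339 -0.24318729  0.66158248 -0.74450033 -2.6658149 ] [-0.00861027  0.06249101  0.32850745] [-3.13878062  0.69725727  2.86998004]
0.0 [-0.0141  0.054   0.328 ]
0.07 [-0.0179  0.0527  0.328 ]
0.14 [-0.0215  0.0511  0.328 ]
0.21 [-0.0251  0.0491  0.328 ]
0.28 [-0.0286  0.0468  0.328 ]
0.35 [-0.032   0.0441  0.328 ]
0.41 [-0.0351  0.0412  0.328 ]
0.48 [-0.0381  0.0379  0.328 ]
0.55 [-0.0407  0.0343  0.328 ]
0.62 [-0.0429  0.0305  0.3278]
0.69 [-0.0444  0.0264  0.3271]
0.76 [-0.0456  0.0221  0.3264]
0.83 [-0.0464  0.0189  0.3257]
0.9 [-0.0471  0.0163  0.325 ]
0.97 [-0.0477  0.0134  0.3243]
1.04 [-0.0481  0.0105  0.3236]
1.11 [-0.0483  0.0073  0.3229]
1.17 [-0.0484  0.004   0.3223]
1.24 [-0.0485  0.0006  0.322 ]
1.31 [-0.0486 -0.0029  0.322 ]
1.38 [-0.0485 -0.0065  0.322 ]
1.45 [-0.048  -0.0102  0.322 ]
1.52 [-0.0473 -0.0139  0.322 ]
[0.009, -0.017, -0.006, -0.0, -0.0, 0.001]
[0.015, -0.019, -0.011, -0.0, -0.0, 0.001]
[0.021, -0.023, -0.016, -0.0, -0.0, 0.001]
[0.026, -0.027, -0.02, -0.0, -0.0, 0.001]
[0.031, -0.031, -0.025, -0.0, -0.0, 0.001]
[0.037, -0.037, -0.029, -0.0, -0.0, 0.001]
[0.041, -0.043, -0.033, -0.0, -0.0, 0.001]
[0.046, -0.049, -0.037, -0.0, -0.0, 0.001]
[0.05, -0.056, -0.04, -0.0, -0.0, 0.001]
[0.054, -0.064, -0.043, -0.0, -0.0, 0.001]
[0.057, -0.072, -0.044, -0.0, -0.0, 0.001]
[0.06, -0.081, -0.044, -0.0, -0.0, 0.001]
[0.062, -0.087, -0.044, -0.0, -0.0, 0.001]
[0.064, -0.092, -0.044, -0.0, -0.0, 0.001]
[0.065, -0.098, -0.044, -0.0, -0.0, 0.001]
[0.067, -0.104, -0.043, -0.0, -0.0, 0.001]
[0.068, -0.11, -0.042, -0.0, -0.0, 0.001]
[0.069, -0.117, -0.041, -0.0, -0.0, 0.001]
[0.07, -0.124, -0.041, -0.0, -0.0, 0.001]
[0.07, -0.131, -0.041, -0.0, -0.0, 0.001]
[0.07, -0.138, -0.041, -0.0, -0.0, 0.001]
[0.069, -0.145, -0.04, -0.0, -0.0, 0.001]
[0.068, -0.153, -0.039, -0.0, -0.0, 0.001]
```

Emit:
{"fn": "jog_arm", "kwargs": {"series": [[0.009,-0.017,-0.006,0,0,0],[0.015,-0.019,-0.011,0,0,0],[0.021,-0.023,-0.016,0,0,0],[0.026,-0.027,-0.02,0,0,0],[0.031,-0.031,-0.025,0,0,0],[0.037,-0.037,-0.029,0,0,0],[0.041,-0.043,-0.033,0,0,0],[0.046,-0.049,-0.037,0,0,0],[0.05,-0.056,-0.04,0,0,0],[0.054,-0.064,-0.043,0,0,0],[0.057,-0.072,-0.044,0,0,0],[0.057,-0.072,-0.044,0,0,0]]}}

```text
time_s: 4.17
tool_pos: [0.6627, -0.0014, 0.3265]
orientation: [-3.139, 0.696, 2.869]
wrist_force: [0.5, 0.5, 0.5]
gripper_width: 0.001
```

```bash
python3 - <<'E'
from h import *
import cv2
s=read_state(); print(s['wrist_force'],s['wrist_torque'],win(s['tool_pos']))
im=read_camera('wrist')[:,:,::-1]
cv2.imwrite("pics/w2.png",im[100:420,60:500])
T=[(pw(x,y,z),tool(40)) for x,y,z in [(-.0464,.0189,.3257),(-.0471,.0163,.325),(-.0477,.0134,.3243),(-.0481,.0105,.3236),(-.0483,.0073,.3229),(-.0484,.004,.3223),(-.0485,.0006,.322),(-.0486,-.0029,.322),(-.0485,-.0065,.322),(-.048,-.0102,.322),(-.0473,-.0139,.322)]]
rows(now(),T)
E
```

```text
[0.53301351 0.47348838 0.45784346] [0.69055758 1.72588155 0.14634899] [-0.0444966   0.02600844  0.32653547]
[0.004, -0.014, -0.002, -0.001, -0.001, 0.0]
[0.006, -0.02, -0.001, -0.001, -0.001, 0.0]
[0.008, -0.025, -0.001, -0.001, -0.001, 0.0]
[0.009, -0.031, -0.0, -0.001, -0.001, 0.0]
[0.01, -0.038, 0.0, -0.001, -0.001, 0.0]
[0.011, -0.044, 0.001, -0.001, -0.001, 0.0]
[0.012, -0.051, 0.002, -0.001, -0.001, 0.0]
[0.012, -0.058, 0.001, -0.001, -0.001, 0.0]
[0.012, -0.065, 0.002, -0.001, -0.001, 0.0]
[0.011, -0.073, 0.002, -0.001, -0.001, 0.0]
[0.01, -0.08, 0.003, -0.001, -0.001, 0.0]
```

View pics/w2.png

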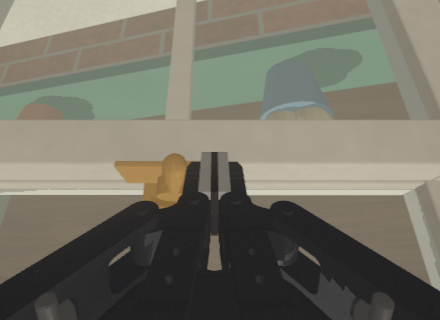

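The lever has swung with the finger and now points at the room, with its end at (172,160). I continue the arc.

Emit:
{"fn": "jog_arm", "kwargs": {"series": [[0.004,-0.014,-0.002,0,0,0],[0.006,-0.02,-0.001,0,0,0],[0.008,-0.025,-0.001,0,0,0],[0.009,-0.031,0,0,0,0],[0.01,-0.038,0,0,0,0],[0.011,-0.044,0.001,0,0,0],[0.012,-0.051,0.002,0,0,0],[0.012,-0.058,0.001,0,0,0],[0.012,-0.065,0.002,0,0,0],[0.011,-0.073,0.002,0,0,0],[0.01,-0.08,0.003,0,0,0],[0.01,-0.08,0.003,0,0,0]]}}

```text
time_s: 5.22
tool_pos: [0.6494, -0.0393, 0.3221]
orientation: [-3.139, 0.696, 2.869]
wrist_force: [0.3, 0.7, -0.9]
gripper_width: 0.002
```

```bash
python3 - <<'E'
from h import *
import cv2
s=read_state(); print(s['wrist_force'],s['wrist_torque'],win(s['tool_pos']))
im=read_camera('wrist')[:,:,::-1].copy()
for th in (1.3,1.45,1.6):
    g=np.pi/4-th
    q=proj('wrist',W(WIN,[[-.062*np.cos(g),.062*np.sin(g),.331]]))[0]; print(th,q-[60,100])
cv2.imwrite("pics/w3.png",im[100:420,60:500])
E
```

```text
[ 0.25410676  0.73872103 -0.91099044] [0.67301963 1.89251584 0.16116514] [-0.0470499  -0.01404747  0.3220639 ]
1.3 [181.57430874 180.99863344]
1.45 [167.35186312 184.02765876]
1.6 [155.8943937  187.48298889]
```

View pics/w3.png

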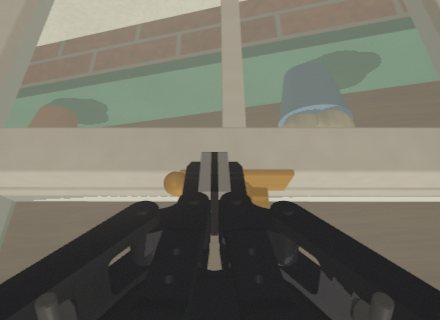

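The lever end is near (173,184), about 1.38 rad. I nudge it a few more mm along the arc, watching the force.

Emit:
{"fn": "jog_arm", "kwargs": {"series": [[-0.002,-0.004,0.001,0,0,0],[-0.004,-0.008,0.003,0,0,0],[-0.006,-0.012,0.004,0,0,0],[-0.008,-0.015,0.006,0,0,0],[-0.008,-0.015,0.006,0,0,0]]}}

```text
time_s: 5.68
tool_pos: [0.6524, -0.0473, 0.3223]
orientation: [-3.139, 0.696, 2.869]
wrist_force: [-0.5, 1.1, 0.3]
gripper_width: -0.001
```

```bash
python3 - <<'E'
from h import *
s=read_state(); print(s['wrist_force'],win(s['tool_pos']))
L=[(pw(-.055,.01,.325),tool(40)),(pw(-.16,.05,.36),tool(40)),(pw(-.16,.0,.20),tool(45)),(pw(-.13,.0,.12),tool(45))]
rows(now(),L)
E
```

```text
[-0.45664901  1.10048168  0.29816236] [-0.04194879 -0.02094509  0.32229203]
[0.016, 0.062, -0.021, -0.0, -0.001, 0.0]
[0.133, 0.142, -0.209, -0.0, -0.001, 0.0]
[0.338, 0.042, 0.036, -0.0, -0.028, 0.0]
[0.395, 0.043, 0.197, -0.0, -0.028, 0.0]
```

Emit:
{"fn": "jog_arm", "kwargs": {"series": [[0.008,0.03,-0.01,0,0,0],[0.016,0.062,-0.021,0,0,0],[0.06,0.1,-0.1,0,0,0],[0.133,0.142,-0.209,0,0,0],[0.133,0.142,-0.209,0,0,0],[0.133,0.142,-0.209,0,0,0]]}}

```text
time_s: 6.18
tool_pos: [0.5563, 0.056, 0.3638]
orientation: [3.14, 0.702, 2.871]
wrist_force: [0.9, -0.3, -0.2]
gripper_width: -0.003
```

```bash
python3 - <<'E'
from h import *
import cv2
s=read_state(); print(win(s['tool_pos']))
im=read_camera('wrist')[:,:,::-1].copy()
for th in (1.3,1.6):
    g=np.pi/4-th
    q=proj('wrist',W(WIN,[[-.062*np.cos(g),.062*np.sin(g),.331]]))[0]; print(th,q); cv2.circle(im,tuple(int(v) for v in q.round()),1,(255,0,255),-1)
cv2.imwrite("pics/w4.png",cv2.resize(im[120:320,100:400],(750,500)))
L=[(pw(-.16,.0,.20),tool(45)),(pw(-.13,.0,.12),tool(45))]
rows(now(),L)
E
```

```text
[-0.16247196  0.05253     0.36379833]
1.3 [180.25405174 274.55443141]
1.6 [167.49237949 278.49753025]
[0.207, -0.105, 0.25, 0.001, -0.027, 0.001]
[0.264, -0.105, 0.411, 0.001, -0.027, 0.001]
```

View pics/w4.png

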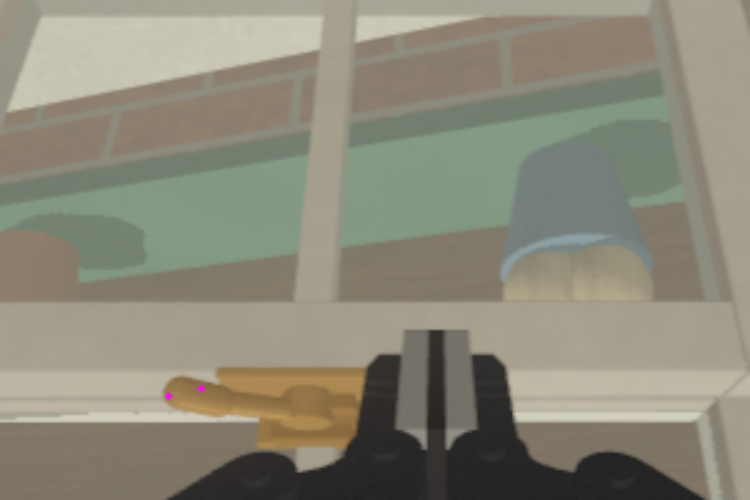

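The lever end is at (165,392) in the crop, on the 1.6 rad mark, so it is fully across. Next I go down to the lift rail with a 45° tilt.

```bash
python3 - <<'E'
from h import *
L=[(pw(-.16,.0,.20),tool(45)),(pw(-.094,.0,.098),tool(45)),(pw(-.0374,.0,.0414),tool(45))]
rows(now(),L)
E
```

```text
[0.207, -0.105, 0.25, 0.001, -0.027, 0.001]
[0.238, -0.105, 0.491, 0.001, -0.027, 0.001]
[0.224, -0.106, 0.65, 0.001, -0.027, 0.001]
```

Emit:
{"fn": "jog_arm", "kwargs": {"series": [[0.1,-0.05,0.12,0,-0.013,0],[0.207,-0.105,0.25,0.001,-0.027,0.001],[0.207,-0.105,0.25,0.001,-0.027,0.001],[0.207,-0.105,0.25,0.001,-0.027,0.001],[0.238,-0.105,0.491,0.001,-0.027,0.001],[0.238,-0.105,0.491,0.001,-0.027,0.001],[0.238,-0.105,0.491,0.001,-0.027,0.001],[0.238,-0.105,0.491,0.001,-0.027,0.001],[0.238,-0.105,0.491,0.001,-0.027,0.001],[0.238,-0.105,0.491,0.001,-0.027,0.001]]}}

```text
time_s: 7.07
tool_pos: [0.6018, -0.0512, 0.2131]
orientation: [-3.14, 0.71, 2.884]
wrist_force: [0.5, 0.3, -0.3]
gripper_width: -0.003
```

```bash
python3 - <<'E'
from h import *
import cv2
s=read_state(); print(s['q'],win(s['tool_pos']),s['orientation'],s['wrist_force'])
im=read_camera('wrist')[:,:,::-1]
cv2.imwrite("pics/w5.png",im)
print(proj('wrist',W(WIN,[[-.036,.19,.069],[-.036,0,.069],[-.036,-.19,.069],[-.04,0,.024]])))
rows(now(),[(pw(-.0374,.0,.0414),tool(45)),(pw(-.0317,.0,.0471),tool(45))])
E
```

```text
[ 0.19514103 -0.03093323 -0.80905999  1.1487144  -0.31932626 -3.05282555] [-0.08968893 -0.03843987  0.2131358 ] [-3.14006395  0.71046731  2.8844812 ] [ 0.48259195  0.30596449 -0.3242615 ]
[[519.35116623 137.69729692]
 [315.03978006 135.27078152]
 [106.76417763 132.79718489]
 [312.50605236  98.01704063]]
[0.144, 0.075, 0.329, 0.003, -0.024, 0.004]
[0.128, 0.074, 0.328, 0.003, -0.024, 0.004]
```

View pics/w5.png

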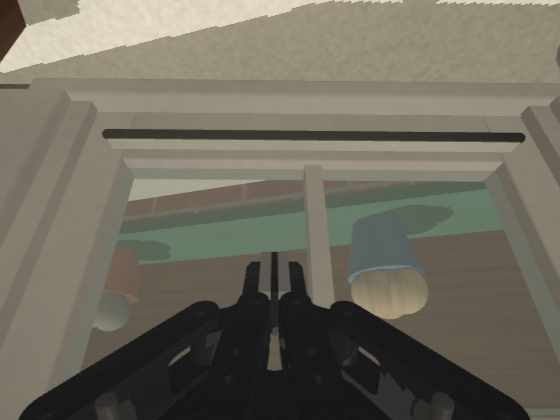

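The wrist joint q6 has hit its limit in this pose (-3.05) and stopped the descent. I'll fit a kinematic model to the logged poses to choose a better wrist configuration.

```bash
cat > kin.py <<'E'
from h import *
import itertools, json, os
D=[([-.972387,.255717,.106998,-.000464,-1.4239,-.284581],[.169673,-.522648,.230411],[3.139715,-.000071,-2.827833]),
([.026929,-.486105,-.450006,.236572,-.938626,-1.938971],[.38579,-.208253,.383131],[-3.139717,.70372,2.874881]),
([.674272,-.123967,-.273962,.637304,-1.070342,-2.739494],[.569893,.054625,.417425],[-3.141582,.693639,2.860454]),
([.429378,.131293,-.243187,.661582,-.7445,-2.665815],[.7071,.024,.3285],[-3.138781,.697257,2.86998]),
([.195141,-.030933,-.80906,1.148714,-.319326,-3.052826],[.6018,-.0512,.2131],[-3.140064,.710467,2.884481])]
e=lambda a,t:R.from_euler(a,t)
def fk(q,p,s4,s6):
    a1,l1y,h,L1,L2,ez,L6,wy=p[:8]
    r1=e('z',q[0]); r2=r1*e('y',q[1]); r3=r1*e('y',q[1]-q[2]); r4=r3*e('x',s4*q[3]); r5=r4*e('y',-q[4]); r6=r5*e('x',s6*q[5])*R.from_rotvec(p[8:11])
    return r1.apply([a1,l1y,h])+r2.apply([0,0,L1])+r3.apply([L2,0,ez])+r5.apply([L6,wy,0]),r6
def fit():
    best=None
    for s4,s6 in itertools.product((1,-1),(1,-1)):
        for c in (0,1.57,3.14,-1.57):
            def f(p):
                o=[]
                for q,x,r in D:
                    P,Q=fk(q,p,s4,s6); o+=[P-x,.3*(Q.inv()*e('xyz',r)).as_rotvec()]
                return np.concatenate(o)
            p0=np.r_[0,0,.3,.4,.35,0,.2,0,(e('y',np.pi/2)*e('z',c)).as_rotvec()]
            s=least_squares(f,p0,x_scale=.1)
            if best is None or s.cost<best[0]: best=(s.cost,s.x,s4,s6,s.fun)
    return best
cost,PAR,S4,S6,fun=fit()
LO=np.array([-2.95,-1.21,-1.09,-2.87,-2.94,-3.05]);HI=np.array([2.95,1.97,1.5,1.71,-.07,3.05])
def ik(pos,rot,q0):
    def f(q):
        P,Q=fk(q,PAR,S4,S6); return np.r_[P-pos,.3*(Q.inv()*rot).as_rotvec()]
    s=least_squares(f,np.clip(q0,LO+.01,HI-.01),bounds=(LO,HI)); return s.x,np.abs(s.fun).max()
E
python3 - <<'E'
from kin import *
print(cost,PAR.round(4),S4,S6,np.abs(fun).max())
qn=read_state()['q']; print(qn)
seen=set()
rng=np.random.default_rng(0)
for tilt,dy,yo,hf in itertools.product((37,45),(0,.06),(-.35,0,.35),(0,1)):
    rot=e('z',yo)*tool(tilt)
    if hf: rot=rot*e('z',np.pi)
    for z in (.047,.16):
        S={}
        for q4 in (-2.2,-1.2,0,1.3):
          for q6 in (-2,0,2):
            q,er=ik(pw(-.032,dy,z),rot,[.1,.3,-.8,q4,-.5,q6])
            if er<2e-3: S[tuple(q.round(1))]=q
        for q in S.values(): print(tilt,dy,yo,hf,z,q.round(2))
E
```

```text
4.697929063924569e-10 [-0.0000e+00  0.0000e+00  1.4810e-01  5.2060e-01  4.0080e-01  1.0000e-04
  3.6210e-01 -1.5440e-01 -1.2092e+00  1.2092e+00 -1.2092e+00] -1 -1 1.6555166528320342e-05
[ 0.19560511 -0.03045075 -0.80848336  1.14873983 -0.31918425 -3.0528233 ]
37 0 -0.35 0 0.047 [ 0.17  0.37 -0.76  1.67 -0.44  2.36]
37 0 -0.35 0 0.16 [ 0.35  0.24 -0.58  1.04 -0.62  2.9 ]
37 0 -0.35 1 0.047 [ 0.17  0.37 -0.76  1.67 -0.44 -0.79]
37 0 -0.35 1 0.16 [ 0.35  0.24 -0.58  1.04 -0.62 -0.24]
37 0 0 1 0.16 [ 0.19  0.17 -0.7   1.19 -0.29  0.02]
37 0 0.35 0 0.16 [ 0.22  0.16 -0.52  0.35 -0.26 -2.03]
37 0 0.35 1 0.16 [ 0.22  0.16 -0.52  0.35 -0.26  1.11]
37 0.06 -0.35 0 0.047 [ 0.33  0.42 -0.68  1.47 -0.51  2.42]
37 0.06 -0.35 0 0.16 [ 0.46  0.3  -0.5   0.98 -0.69  2.87]
37 0.06 -0.35 1 0.047 [ 0.33  0.42 -0.68  1.47 -0.51 -0.72]
37 0.06 -0.35 1 0.16 [ 0.46  0.3  -0.5   0.98 -0.69 -0.27]
37 0.06 0 1 0.16 [ 0.31  0.21 -0.64  1.15 -0.37 -0.04]
37 0.06 0.35 0 0.16 [ 0.29  0.19 -0.58  0.65 -0.21 -2.39]
37 0.06 0.35 1 0.16 [ 0.29  0.19 -0.58  0.65 -0.21  0.76]
45 0 -0.35 0 0.16 [ 0.28  0.23 -0.73  1.48 -0.59  2.52]
45 0 -0.35 1 0.16 [ 0.28  0.23 -0.73  1.48 -0.59 -0.63]
45 0.06 -0.35 0 0.16 [ 0.42  0.29 -0.65  1.35 -0.68  2.54]
45 0.06 -0.35 1 0.16 [ 0.42  0.29 -0.65  1.35 -0.68 -0.6 ]
```

```bash
python3 - <<'E'
from kin import *
rng=np.random.default_rng(1)
for tilt,dy,yo in itertools.product((36,40,44),(0,.05,.1),(-.3,-.2,-.1,0,.2,.5,.8)):
    rot=e('z',yo)*tool(tilt)
    S={}
    for k in range(10):
        q4=[-2.6,-2.2,-1.8,-1.4,-1,-.5,0,.5,1,1.5][k]
        q,er=ik(pw(-.032,dy,.045),rot,[.1-.3*(k<5),.3,-.8,q4,-.4,rng.uniform(-2,2)])
        if er<5e-4 and np.min(np.r_[q-LO,HI-q])>.06:
            q2,er2=ik(pw(-.032,dy,.165),rot,q)
            if er2<5e-4 and np.min(np.r_[q2-LO,HI-q2])>.06: S[tuple(q.round(1))]=(q,q2)
    for q,q2 in S.values(): print(tilt,dy,yo,q.round(2),q2.round(2))
E
```

```text
36 0 0.5 [ 0.16  0.34 -0.42 -0.21 -0.18 -1.32] [ 0.17  0.18 -0.32 -0.08 -0.45 -1.45]
36 0 0.8 [-0.03  0.39 -0.18 -0.64 -0.54 -0.54] [ 0.    0.25 -0.09 -0.46 -0.73 -0.78]
36 0.05 -0.3 [ 0.27  0.4  -0.71  1.55 -0.45  2.43] [ 0.43  0.27 -0.51  0.95 -0.66  2.97]
36 0.05 0.8 [ 0.08  0.39 -0.19 -0.58 -0.48 -0.68] [ 0.11  0.25 -0.1  -0.39 -0.67 -0.91]
36 0.1 -0.3 [ 0.39  0.44 -0.63  1.39 -0.51  2.49] [ 0.51  0.32 -0.43  0.91 -0.72  2.95]
36 0.1 0.8 [ 0.19  0.41 -0.2  -0.5  -0.42 -0.83] [ 0.21  0.26 -0.11 -0.32 -0.61 -1.05]
40 0 0.5 [ 0.14  0.34 -0.41 -0.41 -0.14 -1.09] [ 0.17  0.16 -0.37 -0.12 -0.34 -1.41]
40 0 0.8 [-0.08  0.39 -0.18 -0.79 -0.54 -0.37] [-0.03  0.24 -0.11 -0.56 -0.69 -0.67]
40 0.05 0.8 [ 0.03  0.39 -0.19 -0.74 -0.47 -0.49] [ 0.08  0.24 -0.13 -0.5  -0.62 -0.8 ]
40 0.1 -0.3 [ 0.36  0.44 -0.68  1.6  -0.54  2.3 ] [ 0.5   0.31 -0.52  1.09 -0.69  2.78]
40 0.1 0.8 [ 0.14  0.4  -0.19 -0.68 -0.39 -0.63] [ 0.19  0.25 -0.14 -0.42 -0.55 -0.94]
44 0 0.5 [ 0.07  0.34 -0.35 -0.74 -0.16 -0.73] [ 0.16  0.15 -0.41 -0.19 -0.25 -1.34]
44 0 0.8 [-0.14  0.39 -0.18 -0.95 -0.56 -0.18] [-0.08  0.23 -0.12 -0.69 -0.67 -0.53]
44 0.05 0.8 [-0.03  0.39 -0.19 -0.93 -0.48 -0.28] [ 0.04  0.23 -0.14 -0.63 -0.59 -0.66]
44 0.1 0.8 [ 0.08  0.4  -0.19 -0.88 -0.4  -0.4 ] [ 0.15  0.24 -0.16 -0.55 -0.51 -0.81]
```

```bash
python3 - <<'E'
from kin import *
for tilt,dy,yo in itertools.product((36,40,44),(-.1,-.05,0),(.2,.3,.4)):
    rot=e('z',yo)*tool(tilt)
    for q4 in (-.3,-.9,-1.8):
        q,er=ik(pw(-.032,dy,.045),rot,[.1,.3,-.4,q4,-.2,-1.2])
        if er<5e-4 and np.min(np.r_[q-LO,HI-q])>.06:
            q2,er2=ik(pw(-.032,dy,.165),rot,q)
            if er2<5e-4 and np.min(np.r_[q2-LO,HI-q2])>.06: print(tilt,dy,yo,q.round(2),q2.round(2));break
# pencil box / mug in window frame from scene picture
c=get_calibration('scene')
for nm,(u,v),z in (('box',(428,190),.1),('mug',(312,383),.092)):
    d=e('xyz',c['attitude']).apply(np.linalg.inv(c['K'])@[u*.7,v*.7,1]); print(nm,win(c['origin']+d*(z-c['origin'][2])/d[2]))
E
```

```text
36 -0.1 0.4 [-0.02  0.32 -0.39 -0.36 -0.25 -1.11] [-0.    0.16 -0.31 -0.16 -0.48 -1.32]
40 -0.1 0.4 [-0.06  0.32 -0.37 -0.57 -0.22 -0.87] [-0.01  0.15 -0.35 -0.23 -0.39 -1.25]
44 -0.1 0.4 [-0.14  0.32 -0.34 -0.85 -0.24 -0.54] [-0.03  0.13 -0.37 -0.35 -0.33 -1.13]
box [-0.13630764 -0.28300231  0.1       ]
mug [-0.08763596  0.2392699   0.092     ]
```

```bash
cat >> kin.py <<'E'
ROT=e('z',.45)*tool(40); RW=e('z',-WIN[2])*ROT
def C(ct): return np.array(ct)-RW.apply([-.011,-.010,-.013])   # TCP (window frame) for the contact point
CON=C([-.0345,-.06,.0655]); PRE=CON+RW.apply([.009,0,0]); STG=PRE+RW.apply([0,0,-.10]); UP=np.array([-.17,-.12,.28])
WP=dict(UP=UP,STG=STG,PRE=PRE,CON=CON)
def goto(*names): rows(now(),[(pw(*(WP[n] if isinstance(n,str) else n)),ROT) for n in names])
E
python3 - <<'E'
from kin import *
for n,p in (('CON',CON),('PRE',PRE)):
    print(n,p.round(4)); print((p+RW.apply([[a,b,0] for a in(-.011,.011) for b in(-.014,.014)])).round(4))
q=np.array([.1,.16,-.35,-.3,-.35,-1.3])
for p in (CON+[0,0,.12],CON,PRE,STG,UP):
    q,er=ik(pw(*p),ROT,q); print(p.round(3),q.round(2),er)
goto('UP'); goto('STG')
E
```

```text
CON [-0.0389 -0.051   0.0485]
[[-0.0252 -0.06    0.0555]
 [-0.0374 -0.0348  0.0555]
 [-0.0404 -0.0673  0.0414]
 [-0.0526 -0.0421  0.0414]]
PRE [-0.0451 -0.054   0.0427]
[[-0.0314 -0.063   0.0498]
 [-0.0436 -0.0378  0.0498]
 [-0.0466 -0.0703  0.0356]
 [-0.0588 -0.0451  0.0356]]
[-0.039 -0.051  0.168] [ 0.08  0.13 -0.38 -0.17 -0.37 -1.34] 7.729233919562259e-15
[-0.039 -0.051  0.048] [ 0.04  0.31 -0.41 -0.49 -0.18 -0.99] 2.0104751197180804e-14
[-0.045 -0.054  0.043] [ 0.03  0.31 -0.41 -0.53 -0.18 -0.93] 3.904238043972441e-12
[-0.103 -0.082  0.119] [ 0.05  0.08 -0.54 -0.31 -0.27 -1.17] 3.613295350424206e-10
[-0.17 -0.12  0.28] [ 0.01 -0.23 -0.41 -0.16 -0.7  -1.32] 2.487801631367858e-14
[0.037, -0.162, -0.208, -0.09, 0.004, -0.105]
[0.144, -0.087, 0.124, -0.09, 0.004, -0.105]
```

Emit:
{"fn": "jog_arm", "kwargs": {"series": [[0,-0.02,-0.06,0,0,0],[0.037,-0.1,-0.208,-0.045,0,-0.05],[0.037,-0.162,-0.208,-0.09,0.004,-0.105],[0.037,-0.162,-0.208,-0.09,0.004,-0.105],[0.037,-0.162,-0.208,-0.09,0.004,-0.105],[0.037,-0.162,-0.208,-0.09,0.004,-0.105],[0.037,-0.162,-0.208,-0.09,0.004,-0.105],[0.037,-0.162,-0.208,-0.09,0.004,-0.105],[0.037,-0.162,-0.208,-0.09,0.004,-0.105],[0.037,-0.162,-0.208,-0.09,0.004,-0.105],[0.037,-0.162,-0.208,-0.09,0.004,-0.105],[0.037,-0.162,-0.208,-0.09,0.004,-0.105]]}}

```text
time_s: 8.12
tool_pos: [0.5016, -0.1082, 0.2811]
orientation: [3.14, 0.699, -2.968]
wrist_force: [0.6, -0.6, 0.1]
gripper_width: -0.002
```

```bash
python3 - <<'E'
from kin import *
s=read_state(); print(s['q'].round(2),win(s['tool_pos']),s['wrist_force'])
goto('UP','STG','PRE')
E
```

```text
[ 0.01 -0.23 -0.41 -0.16 -0.7  -1.32] [-0.17069254 -0.12039699  0.28108596] [ 0.64822981 -0.59012766  0.06474391]
[0.0, 0.0, 0.003, 0.0, 0.0, -0.001]
[0.089, 0.01, 0.348, 0.0, 0.0, -0.001]
[0.09, 0.01, 0.548, 0.0, 0.0, -0.001]
```

Exactly the predicted configuration. Now down to the staging point and in under the rail.

Emit:
{"fn": "jog_arm", "kwargs": {"series": [[0.045,0.005,0.17,0,0,0],[0.089,0.01,0.348,0,0,0],[0.089,0.01,0.348,0,0,0],[0.089,0.01,0.348,0,0,0],[0.089,0.01,0.348,0,0,0],[0.089,0.01,0.348,0,0,0],[0.089,0.01,0.39,0,0,0],[0.089,0.01,0.43,0,0,0],[0.089,0.01,0.47,0,0,0],[0.09,0.01,0.51,0,0,0],[0.09,0.01,0.548,0,0,0],[0.09,0.01,0.548,0,0,0]]}}

```text
time_s: 9.12
tool_pos: [0.6408, -0.0769, 0.0406]
orientation: [3.139, 0.697, -2.965]
wrist_force: [0.4, -0.1, 0.2]
gripper_width: -0.003
```

```bash
python3 - <<'E'
from kin import *
import cv2
s=read_state(); print(s['q'].round(2),win(s['tool_pos']),PRE,s['wrist_force'])
im=read_camera('wrist')[:,:,::-1]
cv2.imwrite("pics/w6.png",im)
goto('PRE','CON',CON+[0,0,.01])
E
```

```text
[ 0.03  0.31 -0.41 -0.55 -0.18 -0.92] [-0.0451252  -0.05259514  0.04064861] [-0.04512095 -0.05402491  0.04268567] [ 0.36082167 -0.14549984  0.19689031]
[-0.001, -0.002, -0.001, 0.001, -0.0, 0.0]
[-0.019, -0.002, -0.001, 0.001, -0.0, 0.0]
[-0.032, -0.002, -0.017, 0.001, -0.0, 0.0]
```

View pics/w6.png

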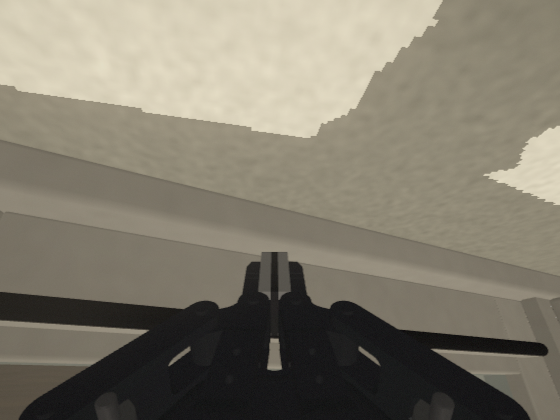

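The fingers are in under the dark rail, which passes behind them at about (275,325). Now I move up gently until contact.

Emit:
{"fn": "jog_arm", "kwargs": {"series": [[-0.005,-0.002,-0.001,0,0,0],[-0.01,-0.002,-0.001,0,0,0],[-0.015,-0.002,-0.001,0,0,0],[-0.019,-0.002,-0.001,0,0,0],[-0.022,-0.002,-0.005,0,0,0],[-0.026,-0.002,-0.009,0,0,0],[-0.026,-0.002,-0.009,0,0,0]]}}

```text
time_s: 9.75
tool_pos: [0.6461, -0.0774, 0.0532]
orientation: [3.14, 0.697, -2.965]
wrist_force: [-6.5, -0.6, 0.7]
gripper_width: 0.004
```

```bash
python3 - <<'E'
from kin import *
s=read_state(); print(win(s['tool_pos']),CON,e('z',-WIN[2]).apply(s['wrist_force']))
E
```

```text
[-0.03995004 -0.05162449  0.05318087] [-0.03891291 -0.05102609  0.04847076] [-6.12919997 -2.36576946  0.66366909]
```

Emit:
{"fn": "jog_arm", "kwargs": {"series": [[-0.001,0.001,-0.004,0,0,0],[-0.002,0.002,-0.007,0,0,0],[-0.004,0.002,-0.01,0,0,0],[-0.004,0.002,-0.01,0,0,0]]}}

```text
time_s: 10.08
tool_pos: [0.6456, -0.0769, 0.0592]
orientation: [3.141, 0.699, -2.965]
wrist_force: [-3.3, -0.8, -0.2]
gripper_width: -0.001
```

```bash
python3 - <<'E'
from kin import *
import cv2
s=read_state(); print(win(s['tool_pos']),e('z',-WIN[2]).apply(s['wrist_force']))
a=read_camera('side')[:,:,::-1]; 
P=lambda x:cv2.resize(x,(400,600),interpolation=cv2.INTER_CUBIC)
cv2.imwrite("pics/z2.png",np.hstack([P(cv2.imread('pics/raw_side.png')[70:265,170:300]),P(a[70:265,170:300])]))
E
```

```text
[-0.04057817 -0.05124233  0.05915022] [-2.94612201 -1.6171395  -0.17623597]
```

View pics/z2.png

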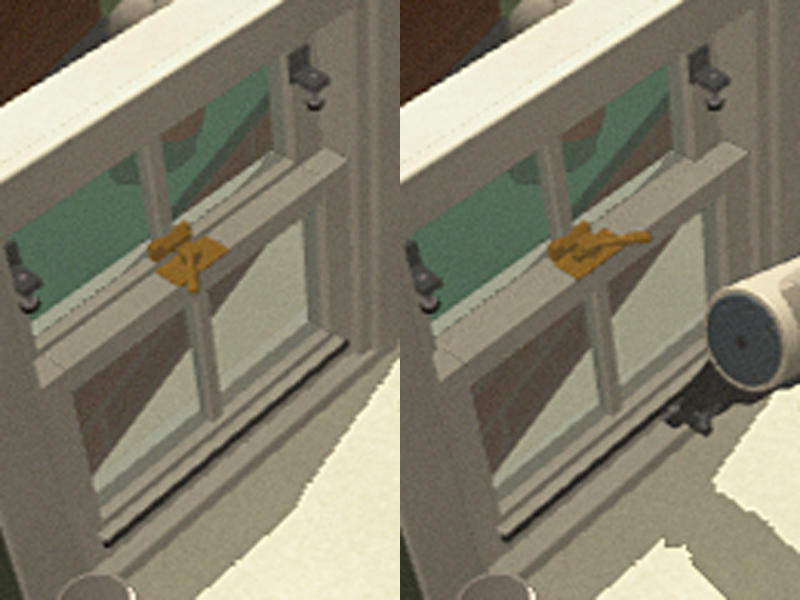

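The sash has begun to rise: the rail's left end has gone from row 544 to 537, and the top edge is up too. The lever is fully across. I estimate the pad height, then go on up.

```bash
python3 - <<'E'
from kin import *
k=400/130
for nm,n,u,y in (('sideR','side',(170+315/k,70+107/k),-.19),('sideL','side',(170+30/k,70+310/k),.19),('sceneR','scene',(165+247/k,60+65/k),-.19)):
    f=least_squares(lambda z:proj(n,W(WIN,[0,y,z[0]]))[0]-u,[.4]); print(nm,f.x,f.fun)
E
```

```text
sideR [0.39348697] [-0.99128404  0.04321284]
sideL [0.38905112] [-0.94521215  0.24164157]
sceneR [0.38279345] [-0.38942927  0.032224  ]
```

Emit:
{"fn": "jog_arm", "kwargs": {"series": [[-0.003,0,-0.003,0,0,0],[-0.005,0,-0.006,0,0,0],[-0.008,0,-0.009,0,0,0],[-0.01,0,-0.012,0,0,0],[-0.013,0,-0.015,0,0,0],[-0.015,0,-0.018,0,0,0],[-0.018,0,-0.021,0,0,0],[-0.021,0,-0.024,0,0,0],[-0.023,0,-0.028,0,0,0],[-0.026,0,-0.031,0,0,0],[-0.028,0,-0.034,0,0,0],[-0.031,0,-0.037,0,0,0]]}}

```text
time_s: 11.13
tool_pos: [0.6453, -0.0769, 0.0829]
orientation: [3.14, 0.699, -2.965]
wrist_force: [-0.9, -0.4, -3.5]
gripper_width: 0.002
```

```bash
cat > st.py <<'E'
from kin import *
s=read_state(); print(s['time_s'],win(s['tool_pos']).round(4),e('z',-WIN[2]).apply(s['wrist_force']).round(2),s['q'].round(2))
E
python3 st.py
```

```text
11.1333 [-0.0408 -0.0513  0.0829] [-0.75 -0.64 -3.47] [ 0.06  0.25 -0.43 -0.35 -0.21 -1.14]
```

Contact is clean: -3.5 N vertical and almost nothing horizontal. The pad bottoms should meet the sash at a lift of about 70 to 75 mm. Up another 24 mm.

Emit:
{"fn": "jog_arm", "kwargs": {"series": [[-0.003,0,-0.003,0,0,0],[-0.005,0,-0.006,0,0,0],[-0.008,0,-0.009,0,0,0],[-0.01,0,-0.012,0,0,0],[-0.013,0,-0.015,0,0,0],[-0.015,0,-0.018,0,0,0],[-0.018,0,-0.021,0,0,0],[-0.021,0,-0.024,0,0,0],[-0.023,0,-0.028,0,0,0],[-0.026,0,-0.031,0,0,0],[-0.028,0,-0.034,0,0,0],[-0.031,0,-0.037,0,0,0]]}}

```text
time_s: 12.13
tool_pos: [0.6453, -0.0769, 0.1071]
orientation: [3.14, 0.699, -2.965]
wrist_force: [-2.1, -0.6, -2.6]
gripper_width: -0.001
```

```bash
python3 st.py
```

```text
12.1333 [-0.0408 -0.0514  0.1071] [-1.83 -1.18 -2.59] [ 0.07  0.21 -0.43 -0.28 -0.25 -1.22]
```

Emit:
{"fn": "jog_arm", "kwargs": {"series": [[-0.001,0,-0.001,0,0,0],[-0.002,0,-0.002,0,0,0],[-0.003,0,-0.003,0,0,0],[-0.004,0,-0.004,0,0,0],[-0.005,0,-0.006,0,0,0],[-0.006,0,-0.007,0,0,0],[-0.007,0,-0.008,0,0,0],[-0.008,0,-0.009,0,0,0],[-0.009,0,-0.01,0,0,0],[-0.009,0,-0.011,0,0,0],[-0.01,0,-0.012,0,0,0]]}}

```text
time_s: 13.05
tool_pos: [0.6453, -0.0769, 0.1147]
orientation: [3.14, 0.699, -2.965]
wrist_force: [-0.6, 0.2, -3.1]
gripper_width: -0.001
```

Emit:
{"fn": "jog_arm", "kwargs": {"series": [[-0.001,0,-0.001,0,0,0],[-0.001,0,-0.002,0,0,0],[-0.002,0,-0.002,0,0,0],[-0.003,0,-0.003,0,0,0],[-0.003,0,-0.004,0,0,0],[-0.004,0,-0.004,0,0,0],[-0.004,0,-0.005,0,0,0],[-0.005,0,-0.006,0,0,0]]}}

```text
time_s: 13.72
tool_pos: [0.6453, -0.0769, 0.1186]
orientation: [3.14, 0.698, -2.965]
wrist_force: [-1.7, 0.1, -4.0]
gripper_width: 0.001
```

```bash
python3 st.py
```

```text
13.7167 [-0.0408 -0.0514  0.1186] [-1.68 -0.39 -4.05] [ 0.08  0.2  -0.42 -0.25 -0.27 -1.25]
```

Emit:
{"fn": "jog_arm", "kwargs": {"series": [[-0.001,0,-0.001,0,0,0],[-0.001,0,-0.002,0,0,0],[-0.002,0,-0.002,0,0,0],[-0.003,0,-0.003,0,0,0]]}}

```text
time_s: 14.05
tool_pos: [0.6453, -0.0769, 0.1205]
orientation: [3.14, 0.698, -2.965]
wrist_force: [-1.3, 0.6, -3.3]
gripper_width: 0.002
```

Emit:
{"fn": "jog_arm", "kwargs": {"series": [[-0.001,0,-0.001,0,0,0],[-0.001,0,-0.002,0,0,0],[-0.002,0,-0.002,0,0,0],[-0.003,0,-0.003,0,0,0]]}}

```text
time_s: 14.38
tool_pos: [0.6453, -0.0769, 0.1225]
orientation: [3.14, 0.698, -2.965]
wrist_force: [-0.6, -0.8, -3.9]
gripper_width: -0.002
```

Emit:
{"fn": "jog_arm", "kwargs": {"series": [[-0.001,0,-0.001,0,0,0],[-0.001,0,-0.002,0,0,0],[-0.002,0,-0.002,0,0,0],[-0.003,0,-0.003,0,0,0]]}}

```text
time_s: 14.72
tool_pos: [0.6454, -0.0769, 0.1245]
orientation: [3.14, 0.698, -2.965]
wrist_force: [-2.9, -2.1, -3.6]
gripper_width: 0.004
```

Emit:
{"fn": "jog_arm", "kwargs": {"series": [[-0.001,0,-0.001,0,0,0],[-0.001,0,-0.002,0,0,0],[-0.002,0,-0.002,0,0,0],[-0.003,0,-0.003,0,0,0]]}}

```text
time_s: 15.05
tool_pos: [0.6455, -0.0769, 0.1266]
orientation: [3.14, 0.697, -2.965]
wrist_force: [-2.5, -0.6, -4.0]
gripper_width: -0.002
```

Emit:
{"fn": "jog_arm", "kwargs": {"series": [[-0.001,0,-0.001,0,0,0],[-0.001,0,-0.002,0,0,0],[-0.002,0,-0.002,0,0,0],[-0.003,0,-0.003,0,0,0]]}}

```text
time_s: 15.38
tool_pos: [0.6456, -0.0768, 0.1285]
orientation: [3.14, 0.697, -2.965]
wrist_force: [-3.7, -1.1, -3.6]
gripper_width: -0.0
```

```bash
python3 st.py
```

```text
15.3833 [-0.0406 -0.0512  0.1285] [-3.3  -2.04 -3.63] [ 0.08  0.18 -0.41 -0.23 -0.29 -1.27]
```

Emit:
{"fn": "jog_arm", "kwargs": {"series": [[-0.0005,0.0001,-0.001,0,0,0],[-0.001,0.0002,-0.002,0,0,0],[-0.0015,0.0003,-0.003,0,0,0],[-0.0019,0.0004,-0.0037,0,0,0]]}}

```text
time_s: 15.72
tool_pos: [0.6456, -0.0768, 0.1311]
orientation: [3.14, 0.698, -2.965]
wrist_force: [-3.3, -2.5, -5.3]
gripper_width: -0.002
```

Emit:
{"fn": "jog_arm", "kwargs": {"series": [[-0.0006,0,-0.0008,0,0,0],[-0.0013,0,-0.0015,0,0,0],[-0.002,0,-0.0023,0,0,0],[-0.0026,0,-0.0031,0,0,0]]}}

```text
time_s: 16.05
tool_pos: [0.6451, -0.0764, 0.1322]
orientation: [3.139, 0.697, -2.965]
wrist_force: [-0.7, -0.6, -10.0]
gripper_width: -0.005
```

```bash
python3 - <<'E'
exec(open('st.py').read())
import cv2
a=read_camera('side')[:,:,::-1]
P=lambda x:cv2.resize(x,(400,600),interpolation=cv2.INTER_CUBIC)
cv2.imwrite("pics/z3.png",np.hstack([P(a[70:180,165:239]),P(a[70:180,230:304])]))
E
```

```text
16.05 [-0.0411 -0.0509  0.1322] [-0.54 -0.72 -9.98] [ 0.08  0.18 -0.41 -0.22 -0.29 -1.28]
```

View pics/z3.png

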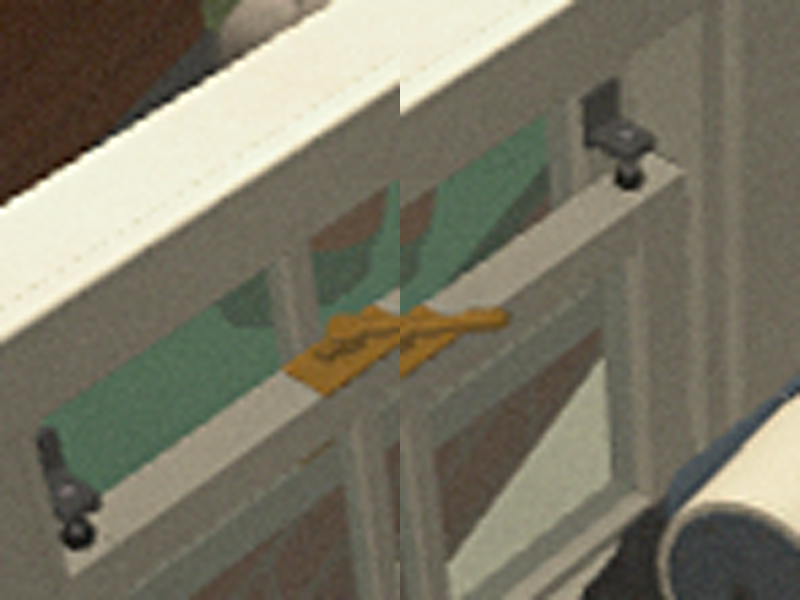

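Both pads, at (77,535) and (628,178), rest on the sash top. The force jumped to 10 N while the rise stalled, so it has come up solid. I confirm with a very small push.

Emit:
{"fn": "jog_arm", "kwargs": {"series": [[-0.0003,0,-0.0003,0,0,0],[-0.0005,0,-0.0006,0,0,0],[-0.0005,0,-0.0006,0,0,0],[-0.0005,0,-0.0006,0,0,0]]}}

```text
time_s: 16.43
tool_pos: [0.645, -0.0765, 0.1325]
orientation: [3.14, 0.696, -2.965]
wrist_force: [-1.0, 0.8, -12.3]
gripper_width: 0.001
```

```bash
python3 st.py
```

```text
16.4333 [-0.0412 -0.051   0.1325] [ -1.22   0.53 -12.34] [ 0.08  0.18 -0.41 -0.22 -0.3  -1.28]
```

Solid at 12 N in all, so about 8 N on the stops. I back away along the contact normal, then out.

Emit:
{"fn": "jog_arm", "kwargs": {"series": [[0.003,0,0,0,0,0],[0.008,0,0,0,0,0],[0.014,0,0,0,0,0],[0.022,0,0,0,0,0],[0.024,0,-0.02,0,0,0],[0.024,0,-0.06,0,0,0],[0.024,0,-0.12,0,0,0],[0.024,0,-0.18,0,0,0],[0.024,0,-0.24,0,0,0],[0.024,0,-0.3,0,0,0],[0.024,0,-0.3,0,0,0],[0.024,0,-0.3,0,0,0]]}}

```text
time_s: 17.43
tool_pos: [0.5424, -0.0961, 0.2459]
orientation: [-3.14, 0.708, -2.964]
wrist_force: [0.4, 0.3, -1.4]
gripper_width: 0.003
```

```bash
python3 - <<'E'
exec(open('st.py').read())
import cv2
b=cv2.imread('pics/z3.png')
a=read_camera('side')[:,:,::-1]; w=read_camera('scene')[:,:,::-1]
P=lambda x:cv2.resize(x,(400,600),interpolation=cv2.INTER_CUBIC)
n=np.hstack([P(a[70:180,165:239]),P(a[70:180,230:304])])
d=lambda sl:cv2.phaseCorrelate(cv2.cvtColor(b[sl],6).astype('f4'),cv2.cvtColor(n[sl],6).astype('f4'))
print(d(np.s_[280:420,280:400]),d(np.s_[260:380,400:540]))
cv2.imwrite("pics/z4.png",n)
E
```

```text
17.4333 [-0.1347 -0.0977  0.2459] [ 0.3   0.41 -1.39] [ 0.05 -0.14 -0.44 -0.15 -0.57 -1.35]
((0.08526773717526481, 0.09752853822193686), 0.7855667727964896) ((-0.09170815510628927, 0.004158999723870238), 0.7029886700488903)
```

View pics/z4.png

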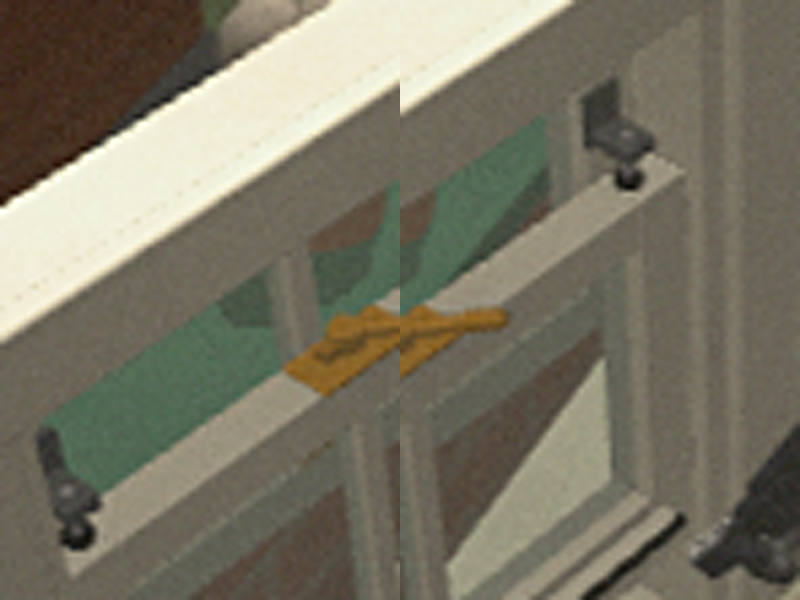

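The sash has not moved: the image shift is under 0.1 px on the enlarged picture. Both pads are still on its top, the lever is across and the arm is clear. Handing in.

```bash
python3 -c "
from bench import *
print(sign_off())"
```

```text
the job is handed in; nothing more can be done
None
```

I unlocked the window, pushed the lower sash up against both vent stops, and handed the job in at 17.5 s of the 61 s allowed.

**Lock:** I swung the lever across with the shut fingers. The wrist camera then showed its end on the 1.6 rad mark, so it is fully across.

**Lift:** Pushed up from under the lift rail, the sash took about 3 to 4 N to move. It came up solid at a lift of about 80 mm, estimated from the tool height. The highest vertical force I read was 12.3 N, so about 8 N of that was on the stops. I then backed away along the contact normal.

**Last checks:** With the arm clear, the side camera showed the sash unmoved and both pads still resting on its top. I did not measure the mug, pencil box and book again; I planned the path clear of them, and no force reading suggested a contact.

**What went wrong:**
- **Joint limit:** On the first try at the rail, the last joint stopped at its limit. It read -3.053, against a listed range of ±3.05. I backed off and turned the tool sideways by 0.45 rad for the lift.
- **Sideways push:** When the fingers first touched the rail they pushed towards the window with about 6.5 N, and I eased that off before lifting.
- **Pictures:** I viewed 12 pictures, two over the budget, to check the stops.

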